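Dry-lay the braces on a pear-shaped soundboard

TASK

Before gluing, dry-lay the four spruce braces across the pear-shaped soundboard in the mould, in order of length: the shortest between the pencil lines nearest the narrow neck end, then longer and longer, the longest at the wide round end. Each brace must lie flat on its foot on its own pencilled place, along the lines and centred on the seam; leave all four let go and still.

Things in the scene. Friction and masses are not known exactly. Their poses are not given: they have to be found in the camera images.
- mould: Pear-shaped plywood mould on a grey pedestal, fixed, pointing any way: 220 mm long, up to 147 mm wide, rim 13 mm or more thick, its top 102 mm above the cart top. Reddish cedar soundboard inside, 84 mm above the cart top. Origin below mid-mould on the cart top, z up, x along the seam from narrow neck end to wide end. Pairs of pencil lines cross it at x = -63, -21, 21, 63 mm; inner end walls at x = -95 and 97.
- line_1 (a point): Middle of the pencilled brace place nearest the narrow (neck) end, on the soundboard's face (84 mm above the cart top; the rim stands 18 mm above this face). Axes as the mould: y runs along the pencil lines, x towards the wide end. The lines of a pair are 15 mm apart; the rim leaves 62 mm from wall to wall along this place.
- line_2 (a point): Middle of the pencilled brace place second from the narrow end, on the soundboard's face (84 mm above the cart top; the rim stands 18 mm above this face). Axes as the mould: y runs along the pencil lines, x towards the wide end. The lines of a pair are 15 mm apart; the rim leaves 80 mm from wall to wall along this place.
- line_3 (a point): Middle of the pencilled brace place second from the wide end, on the soundboard's face (84 mm above the cart top; the rim stands 18 mm above this face). Axes as the mould: y runs along the pencil lines, x towards the wide end. The lines of a pair are 15 mm apart; the rim leaves 98 mm from wall to wall along this place.
- line_4 (a point): Middle of the pencilled brace place nearest the wide (round) end, on the soundboard's face (84 mm above the cart top; the rim stands 18 mm above this face). Axes as the mould: y runs along the pencil lines, x towards the wide end. The lines of a pair are 15 mm apart; the rim leaves 116 mm from wall to wall along this place. Overhead, a pipe along y crosses at x = 0.645 m, its underside 0.57 m above the cart top.
- brace_1_mid (a point): Centre, 7 mm above the foot, of the shortest spruce brace: pale bar 48 mm long (x), 12 wide (y), 14 high (z up), upright sides to 8 mm, arched top, ends sloped over 13 mm; 20 g. All four start foot down, in any order, side by side on the brown wooden riser, its top (120 x 310 mm) 165 mm above the cart top, right of the mould between the board stack and the blue bin (160 mm high).
- brace_2_mid (a point): Centre, 7 mm above the foot, of the second shortest spruce brace: pale bar 66 mm long (x), 12 wide (y), 14 high (z up), upright sides to 8 mm, arched top, ends sloped over 13 mm; 20 g. All four start foot down, in any order, side by side on the brown wooden riser, its top (120 x 310 mm) 165 mm above the cart top, right of the mould between the board stack and the blue bin (160 mm high).
- brace_3_mid (a point): Centre, 7 mm above the foot, of the second longest spruce brace: pale bar 84 mm long (x), 12 wide (y), 14 high (z up), upright sides to 8 mm, arched top, ends sloped over 13 mm; 20 g. All four start foot down, in any order, side by side on the brown wooden riser, its top (120 x 310 mm) 165 mm above the cart top, right of the mould between the board stack and the blue bin (160 mm high).
- brace_4_mid (a point): Centre, 7 mm above the foot, of the longest spruce brace: pale bar 102 mm long (x), 12 wide (y), 14 high (z up), upright sides to 8 mm, arched top, ends sloped over 13 mm; 20 g. All four start foot down, in any order, side by side on the brown wooden riser, its top (120 x 310 mm) 165 mm above the cart top, right of the mould between the board stack and the blue bin (160 mm high).

How it is judged:
At the end, for the whole second after the job is handed in: Every brace lies at rest on its own place on the soundboard (shortest at the neck end to longest at the wide end): its centre within 12 mm of the middle of its place, its length within 0.2 rad of the pencil lines, foot down within 0.1 rad of level, and 3.5 mm of touching the board with its foot (horizontal distance between brace_1_mid and line_1 below 0.012 m and z of brace_1_mid in the frame of line_1 between 0.004 and 0.0105 m and angle between the x axis of brace_1_mid and the y axis of line_1, either way round below 0.2 rad and angle between each of brace_1_mid, brace_2_mid, brace_3_mid, brace_4_mid's own z axis and vertical below 0.1 rad and linear speed of each of brace_1, brace_2, brace_3, brace_4 below 0.02 m/s and horizontal distance between brace_2_mid and line_2 below 0.012 m and z of brace_2_mid in the frame of line_2 between 0.004 and 0.0105 m and angle between the x axis of brace_2_mid and the y axis of line_2, either way round below 0.2 rad and horizontal distance between brace_3_mid and line_3 below 0.012 m and z of brace_3_mid in the frame of line_3 between 0.004 and 0.0105 m and angle between the x axis of brace_3_mid and the y axis of line_3, either way round below 0.2 rad and horizontal distance between brace_4_mid and line_4 below 0.012 m and z of brace_4_mid in the frame of line_4 between 0.004 and 0.0105 m and angle between the x axis of brace_4_mid and the y axis of line_4, either way round below 0.2 rad).
It also fails if it takes over 104 s, if anything falls off the work surface, if the arm or the gripper's body presses on something with over 40 N, if the wrist force passes 120 N, or if a joint passes its speed limit or range.

ROBOT

A 6-joint arm with a two-finger parallel gripper is mounted at the origin on a cart in front of the work surface, level with it; the furniture and walls round the work are solid. World frame = base frame: x ahead of the robot, y to its left, z up, the work surface at z = 0. Lengths are in m, angles in rad, forces in N, time in s.
With the tool pointing down it reaches from about 0.3 to 0.85 m from the base axis. Payload 4.2 kg.
Tool frame: the origin (TCP) lies midway between the tips of the shut fingers; the grasp point (between the pads) lies 19 mm behind it (ctrl.grasp_offset is the distance from the TCP to the grasp point, in m); z points along the fingers, y is the direction in which the jaws open and shut (so a half turn about z gives the same grasp; the last joint's range is limited). The gripper opens to 91 mm and grips with 3 to 60 N. Pads are 32 mm wide; open, the fingers measure 118 mm over their backs; the gripper's body (76 mm by 178 mm) begins 60 mm behind the grasp point.
Start: joints at [1.165, 0.32, 1.565, -0, 1.257, -0.02], TCP at [0.216, 0.533, 0.214] pointing down, gripper open.
Joint ranges: [-3.11, 3.11], [-0.84, 2.01], [0.21, 2.61], [-1.34, 4.49], [0.05, 2.63], [-2.56, 2.56]. Speed limits (rad/s): [2.57, 2.57, 3.14, 3.14, 3.14, 3.14].

INTERFACE

Orientations are given as a unit quaternion [x, y, z, w].
In Python, from workcell import sensors, cams, order, ctrl gives the robot as it stands.
- The arm moves only by the tool jog_arm, never from a script. Its argument "deltas" is a list that holds one entry, the list of rows, each a list of 7 numbers: the shift along the world's x, y, z in mm, then the turn, a rotation vector about the world's x, y, z in degrees, then the finger opening in mm, from 0 to 91.2. In form: [[[dx, dy, dz, ax, ay, az, claw], ...]]. A call has exactly 10 rows; each row shifts and turns the commanded pose from where the row before left it; what a row does not reach is not made up. A row lasts 1/10 s, in which the tool goes at most 50 mm and 8.59 degrees, less where a joint would pass 70% of its speed; a pose out of reach is approached as far as the arm can. A call is refused whole if a number of a shift passes 50 or a number of a turn 8.59, either way. A call with a gripper value outside its range is refused whole. The fingers move at their own pace and stop on an object; "force" is the grip in N (left out, the last holds). Time passes only in rows, so rows that do not move let the fingers close, or fill a call up. It gives the time, the measured TCP pose, the force and the opening at its end, in the units of the state.
- sensors.state(): the state, without advancing time (a new reading comes with each control period).
- cams.grab_frame(name): name is "scene" or "top" or "wrist"; returns (picture, depth): 384x512x3 uint8, red, green, blue; 384x512 float32, m along the optical axis (not along the pixel's ray), 0 where there is no reading.
- cams.camera_info(name): a dict with "intrinsics" (3x3 intrinsics, pixels), "R" (3x3) and "t" (3): a world point X has camera coordinates R X + t. Camera axes: x right, y down, z forward; pixel columns grow to the right and rows downward; lengths in m; the calibration is good to about 2 mm. A picture is of the moment at which its call begins: read the wrist's pose just before it. camera_info takes no time and is no camera call; for the wrist camera it gives the pose at the moment of the call.
- order.finish_job(): hands the job in, once; it reports no verdict.
The state is a dict: "t": time; "joints": joint angles; "dq": joint speeds; "joint_torque": joint torques, N m; "ee_pos": TCP position; "eef_rot": TCP orientation; "contact_force": force on the tool from outside, world axes, zero at the start; "wrist_torque": the same for the moment, N m; "grip_width": finger opening in m.
Only numpy, scipy, OpenCV 4.12 (cv2) and the standard library are available. Lean on these libraries where they do the work, as an engineer would, in place of code of your own. Each camera call takes 0.05 s, during which the arm holds its last target. There are 200 camera calls.

## Working session

There is one attempt and no reset: what is moved stays moved. The work goes in short steps, Python scripts to look and compute and a tool call to move; the robot and the scene stay as the last step left them, time stands still between calls to the robot, and variables do not carry over. Pictures are saved under pics/ and viewed, about 12 in all and at most 16, crops included, and the job is handed in when it is done.

Besides the shell and the picture viewer there is one more tool, called as name(argument=value, ...) on one line, values as JSON. jog_arm: Moves the arm, as the interface text tells. Its arguments: {"type":"object","properties":{"deltas":{"type":"array","items":{"type":"array","items":{"type":"array","items":{"type":"number"}}}},"force":{"type":"number"}},"required":["deltas"]}

```bash
mkdir -p pics
cat > h.py <<'E'
import numpy as np, cv2
from workcell import sensors, cams, order, ctrl
def grab(n,save=None):
    ci=cams.camera_info(n); p,d=cams.grab_frame(n)
    if save: cv2.imwrite(f'pics/{save}.png',p[:,:,::-1])
    return p,d,ci
def ray(ci,uv,z):
    K,R,t=[np.array(ci[k]) for k in('intrinsics','R','t')]
    c=-R.T@t; d=np.c_[np.atleast_2d(uv),np.ones(len(np.atleast_2d(uv)))]@np.linalg.inv(K).T@R
    return c+d*((z-c[2])/d[:,2])[:,None]
def cloud(d,ci):
    K,R,t=[np.array(ci[k]) for k in('intrinsics','R','t')]
    v,u=np.mgrid[:d.shape[0],:d.shape[1]]
    P=np.stack([(u-K[0,2])/K[0,0]*d,(v-K[1,2])/K[1,1]*d,d],-1)
    return (P-t)@R
E
python3 - <<'E'
from h import *
print(sensors.state())
for n in('scene','top'):
    p,d,ci=grab(n,n+'0'); print(n,ci['intrinsics'],-np.array(ci['R']).T@ci['t'],ci['R'])
    np.savez(f'{n}0.npz',p=p,d=d,**ci)
E
```

```text
{'t': 0.0, 'joints': array([ 1.16503536e+00,  3.20288074e-01,  1.56564822e+00, -5.69066085e-05,
        1.25737918e+00, -2.00047388e-02]), 'dq': array([ 1.23084445e-03, -7.24298907e-04,  3.21854671e-04, -1.29214801e-04,
        5.48252894e-05, -5.08501341e-04]), 'joint_torque': array([ 2.47119504e-03, -4.12459588e+01, -2.31973404e+01,  7.31078745e-02,
        4.56792733e-02, -1.37426664e-04]), 'ee_pos': array([0.21617545, 0.53228965, 0.21313443]), 'eef_rot': array([ 1.91675723e-01,  9.81457933e-01, -8.47680487e-04, -1.55548417e-04]), 'contact_force': array([-0.35267327,  0.38092521,  0.0877391 ]), 'wrist_torque': array([-0.0559137 ,  0.02591194, -0.04424448]), 'grip_width': 0.09110138615306047}
scene [[471.70367383   0.         257.85942461]
 [  0.         471.70367383 191.40845408]
 [  0.           0.           1.        ]] [-0.06010217 -0.54532997  0.63834243] [[ 0.69631818 -0.71772284  0.00386136]
 [-0.38920862 -0.38211055 -0.8381576 ]
 [ 0.60304032  0.58212151 -0.54541445]]
top [[394.40339841   0.         247.31314826]
 [  0.         394.40339841 192.11169139]
 [  0.           0.           1.        ]] [0.38707858 0.00315658 1.03443832] [[-0.02089032 -0.99976305  0.00611836]
 [-0.99197596  0.01996361 -0.12484046]
 [ 0.12468873 -0.00867722 -0.99215796]]
```

View pics/top0.png

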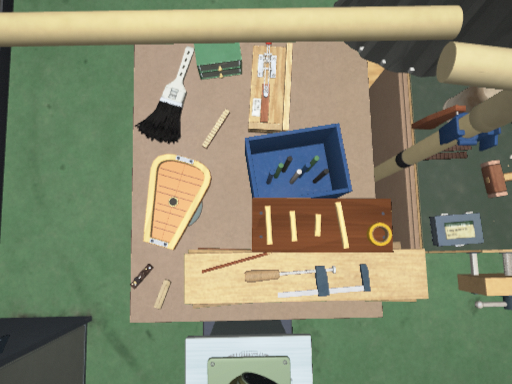

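View pics/scene0.png

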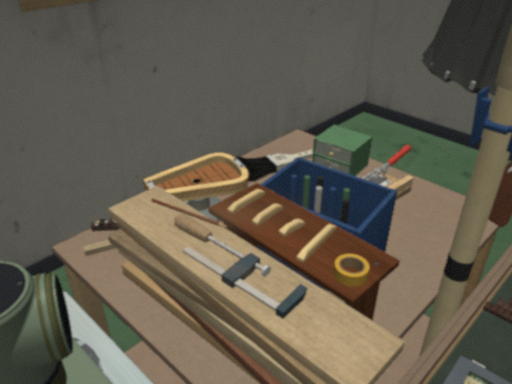

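The top view shows the mould at about (177,200) with its wide end up (+x). The four braces are on the riser at columns 268, 294, 318 and 342 near row 225, with the board stack below them and the bin above.

Run:
```python
from h import *
f=np.load('top0.npz'); p=f['p']; d=f['d']; P=cloud(d,f)
hsv=cv2.cvtColor(p,cv2.COLOR_RGB2HSV)
for n,(u,v) in dict(riser=(280,225),board=(200,285),bin=(250,150),cedar=(185,190),rim=(152,200),box=(218,55),clamp=(320,280),handle=(262,276),tape=(380,223),cart=(230,130),stackL=(420,275),brace=(268,225),cedar2=(170,225),rail=(403,150)).items(): print(n,P[v,u].round(3),hsv[v,u])
# braces
m=((hsv[...,2]>150)&(P[...,2]>.15)).astype(np.uint8); m[:,:255]=0;m[:,362:]=0;m[:200]=0;m[250:]=0
n,l,s,c=cv2.connectedComponentsWithStats(m)
for i in range(1,n):
    if s[i,4]<40: continue
    ct=cv2.findContours((l==i).astype(np.uint8),0,2)[0][0][:,0].astype(float)
    W=ray(f,ct,.165+.007)[:,:2]
    r=cv2.minAreaRect((W*1000).astype(np.float32)); zz=P[l==i][:,2]
    print(s[i],c[i].round(1),np.round(r[0],1),np.round(r[1],1),round(r[2],1),np.median(zz).round(3))
# mould
x,y,z=P[...,0],P[...,1],P[...,2]
m=((z>.093)&(z<.115)).astype(np.uint8); m[:,:135]=0;m[:,215:]=0;m[:145]=0;m[255:]=0
cs,h=cv2.findContours(m,cv2.RETR_CCOMP,2)
for q in cs:
    if cv2.contourArea(q)<300: continue
    W=ray(f,q[:,0].astype(float),.102)[:,:2]*1000; r=cv2.minAreaRect(W.astype(np.float32)); print('mould',cv2.contourArea(q),r)
vis=cv2.resize(p[140:260,125:360],None,fx=3.4,fy=3.4,interpolation=2); cv2.imwrite('pics/crop.png',vis[:,:,::-1])
```

```text
riser [ 0.422 -0.075  0.165] [ 11 159 112]
board [0.295 0.104 0.146] [ 21  80 234]
bin [ 0.593 -0.013  0.161] [107 145 118]
cedar [0.514 0.145 0.087] [ 16 112 244]
rim [0.49  0.222 0.099] [ 24  81 248]
box [0.859 0.062 0.084] [ 68  79 161]
clamp [ 0.302 -0.157  0.166] [104  70 120]
handle [ 0.313 -0.032  0.166] [ 17  85 208]
tape [ 0.421 -0.289  0.183] [ 23 186 232]
cart [0.686 0.037 0.003] [ 14  63 186]
stackL [ 0.306 -0.384  0.146] [ 19  85 225]
brace [ 0.422 -0.048  0.177] [ 26  70 253]
cedar2 [0.431 0.182 0.086] [ 14 109 220]
rail [ 0.61  -0.404  0.054] [17 60 89]
[335 201  14  48 278] [342.  224.8] [ 420.2 -209.3] [104.4  13.3] 7.5 0.177
[264 205   9  40 236] [268.2 224.9] [423.6 -48.2] [85.5 13.5] 1.7 0.176
[289 210   9  32 189] [292.9 225.7] [ 420.1 -102.3] [68.2 13.2] 2.4 0.176
[314 213   7  24 140] [317.5 225. ] [ 421.2 -155.1] [13.1 50.2] 87.5 0.175
mould 4325.5 ((487.0547790527344, 173.92050170898438), (146.14755249023438, 219.53305053710938), 72.65572357177734)
mould 2906.0 ((487.18646240234375, 174.5355224609375), (118.11013793945312, 194.90353393554688), 72.3302993774414)
```

View pics/crop.png

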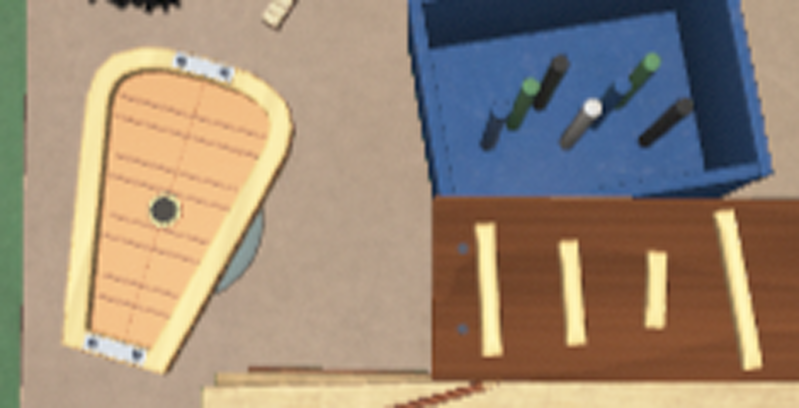

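The brace lengths match (104, 85, 68 and 50 mm with pixel bleed), and so does the mould at 220x146 mm, centred at (487,174) with the seam at -17.5°. The crop shows four pairs of pencil lines, the hole at crop (163,210), and the wide end at the upper right. I'll move over the mould first for a closer look from the wrist.

jog_arm(deltas=[[[27, -36, 8, 0, 0, -8.5, 40], [27, -36, 8, 0, 0, -8.5, 40], [27, -36, 8, 0, 0, -8.5, 40], [27, -36, 8, 0, 0, -8.5, 40], [27, -36, 8, 0, 0, -8.5, 40], [27, -36, 8, 0, 0, -8.5, 40], [27, -36, 8, 0, 0, -8.5, 40], [27, -36, 8, 0, 0, -8.5, 40], [27, -36, 8, 0, 0, -8.5, 40], [27, -36, 8, 0, 0, -8.5, 40]]], force=15)

```text
t: 1.1
ee_pos: [0.487, 0.171, 0.2941]
eef_rot: [0.806, 0.592, -0.0, -0.0]
contact_force: [0.0, 0.3, -0.5]
grip_width: 0.0399
```

jog_arm(deltas=[[[0, 0, 0, 0, 0, 0, 40], [0, 0, 0, 0, 0, 0, 40], [0, 0, 0, 0, 0, 0, 40], [0, 0, 0, 0, 0, 0, 40], [0, 0, 0, 0, 0, 0, 40], [0, 0, 0, 0, 0, 0, 40], [0, 0, 0, 0, 0, 0, 40], [0, 0, 0, 0, 0, 0, 40], [0, 0, 0, 0, 0, 0, 40], [0, 0, 0, 0, 0, 0, 40]]])

```text
t: 2.1
ee_pos: [0.4864, 0.1727, 0.294]
eef_rot: [0.804, 0.594, 0.0, 0.0]
contact_force: [0.1, 0.2, 0.4]
grip_width: 0.04
```

Run:
```python
from h import *
s=sensors.state();print(s['ee_pos'],s['joints'],s['contact_force'])
p,d,ci=grab('wrist','w1'); np.savez('w1.npz',p=p,d=d,**ci)
print(-np.array(ci['R']).T@ci['t'],np.array(ci['R']).round(2))
P=cloud(d,ci); z=P[...,2]
m=((z>.095)&(z<.112)).astype(np.uint8)
cs,h=cv2.findContours(m,cv2.RETR_CCOMP,2)
for q in cs:
    if cv2.contourArea(q)<2000: continue
    W=ray(ci,q[:,0].astype(float),.102)[:,:2]*1000; r=cv2.minAreaRect(W.astype(np.float32)); print('mould',cv2.contourArea(q),r)
```

```text
[0.48638264 0.17274334 0.29395537] [ 3.19011212e-01  1.84546472e-01  1.54899759e+00 -4.64259975e-05
  1.40799628e+00  6.17579989e-01] [0.08195306 0.20491947 0.44395197]
[0.50834137 0.24591402 0.46549932] [[ 0.96 -0.29 -0.  ]
 [-0.28 -0.92  0.27]
 [-0.08 -0.26 -0.96]]
mould 6536.0 ((488.577392578125, 175.06016540527344), (145.30865478515625, 219.41134643554688), 72.85160064697266)
```

View pics/w1.png

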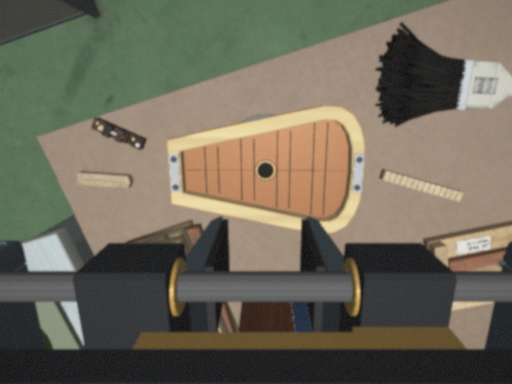

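The wrist view shows the whole mould, with the hole at (265,171), the pencil pairs between columns 195 and 330 along row 170, and the wide end to the right. It agrees with the top view to 1.5 mm. Next I'll check the pencil lines directly, then go to the longest brace.

Run:
```python
from h import *
f=np.load('w1.npz'); g=cv2.cvtColor(f['p'],cv2.COLOR_RGB2GRAY).astype(float)
O=np.array([488,174.5]);a=np.radians(-17.3);e=np.array([np.cos(a),np.sin(a)]);n=np.array([-e[1],e[0]])
K,R,t=f['intrinsics'],f['R'],f['t']
xs=np.arange(-90,90.1,.5)
prof=0
for y in (-20,-17,-14,-11,11,14,17,20):
    X=np.c_[(O+xs[:,None]*e+y*n)/1000,np.full(len(xs),.084)]@R.T+t; uv=(X@K.T); uv=(uv[:,:2]/uv[:,2:]).astype(np.float32)
    prof=prof+cv2.remap(g.astype(np.float32),uv[None,:,0],uv[None,:,1],1)[0]
from scipy.signal import find_peaks
pk=find_peaks(-prof,prominence=40)[0]; print([(xs[k],prof[k]//8) for k in pk])
for nme,q in (('l4',63),('l3',21),('l2',-21),('l1',-63)): print(nme,(O+q*e).round(1))
```

```text
[(np.float64(-71.0), np.float32(122.0)), (np.float64(-56.5), np.float32(123.0)), (np.float64(-29.0), np.float32(126.0)), (np.float64(-14.0), np.float32(127.0)), (np.float64(13.0), np.float32(127.0)), (np.float64(28.0), np.float32(127.0)), (np.float64(55.0), np.float32(126.0)), (np.float64(70.0), np.float32(125.0))]
l4 [548.1 155.8]
l3 [508.  168.3]
l2 [468.  180.7]
l1 [427.9 193.2]
```

jog_arm(deltas=[[[-6.6, -38, -5, 0, 0, -6.5, 36], [-6.6, -38, -5, 0, 0, -6.5, 36], [-6.6, -38, -5, 0, 0, -6.5, 36], [-6.6, -38, -5, 0, 0, -6.5, 36], [-6.6, -38, -5, 0, 0, -6.5, 36], [-6.6, -38, -5, 0, 0, -6.5, 36], [-6.6, -38, -5, 0, 0, -6.5, 36], [-6.6, -38, -5, 0, 0, -6.5, 36], [-6.6, -38, -5, 0, 0, -6.5, 36], [-6.6, -39, -5, 0, 0, -6.5, 36]]])

```text
t: 3.15
ee_pos: [0.4199, -0.2098, 0.244]
eef_rot: [0.998, 0.066, 0.0, 0.0]
contact_force: [-0.2, 0.2, 0.2]
grip_width: 0.036
```

jog_arm(deltas=[[[0, 0, 0, 0, 0, 0, 36], [0, 0, 0, 0, 0, 0, 36], [0, 0, 0, 0, 0, 0, 36], [0, 0, 0, 0, 0, 0, 36], [0, 0, 0, 0, 0, 0, 36], [0, 0, 0, 0, 0, 0, 36], [0, 0, 0, 0, 0, 0, 36], [0, 0, 0, 0, 0, 0, 36], [0, 0, 0, 0, 0, 0, 36], [0, 0, 0, 0, 0, 0, 36]]])

```text
t: 4.15
ee_pos: [0.4204, -0.2083, 0.244]
eef_rot: [0.998, 0.069, -0.0, 0.0]
contact_force: [-0.9, -0.2, 0.3]
grip_width: 0.036
```

```bash
cat > yaw.py <<'E'
from h import *
from scipy.spatial.transform import Rotation as Ro
def st():
    s=sensors.state(); y=Ro.from_quat(s['eef_rot']).as_matrix()[:,1]
    print('t',round(s['t'],2),'tcp',(s['ee_pos']*1000).round(1),'yaw',np.degrees(np.arctan2(y[1],y[0])).round(1),'F',s['contact_force'].round(1),'w',round(s['grip_width']*1000,1))
    return s
E
python3 - <<'E'
from yaw import *
st()
p,d,ci=grab('wrist','w2'); P=cloud(d,ci)
g=p.max(2)
hsv=cv2.cvtColor(p,cv2.COLOR_RGB2HSV)
m=((hsv[...,2]>150)&(P[...,2]>.167)&(P[...,2]<.19)).astype(np.uint8)
n,l,s,c=cv2.connectedComponentsWithStats(m)
for i in range(1,n):
    if s[i,4]<100: continue
    ct=cv2.findContours((l==i).astype(np.uint8),0,2)[0][0][:,0].astype(float)
    r=cv2.minAreaRect((ray(ci,ct,.165+.007)[:,:2]*1000).astype(np.float32)); print(s[i],np.round(r[0],1),np.round(r[1],1),round(r[2],1))
E
```

```text
t 4.15 tcp [ 420.4 -208.3  244. ] yaw -82.1 F [-0.9 -0.2  0.3] w 36.0
[ 58   0  14  14 153] [539.5 -57.7] [7.7 8.7] 7.9
[181   0  16   8 101] [ 552.6 -139. ] [ 4.1 10. ] 7.9
[149  11  18  19 271] [ 539.9 -119.1] [10.9 11.6] 7.9
[  42  118   28  110 1798] [423.2 -47.8] [84.2 16.4] 1.7
[ 257  141   19  126 2015] [ 420.2 -209.3] [101.7  13.9] 7.1
[ 117  145   21   85 1327] [ 420.1 -101.9] [66.5 14.5] 2.6
[187 165  26  63 958] [ 421.2 -157. ] [12.8 48.6] 85.2
[333 220  62  32 809] [ 408.5 -288.5] [22.8 48.9] 17.8
[ 36 302  49   3 135] [311.6 -48.2] [ 1.9 40.8] 7.9
```

View pics/w2.png

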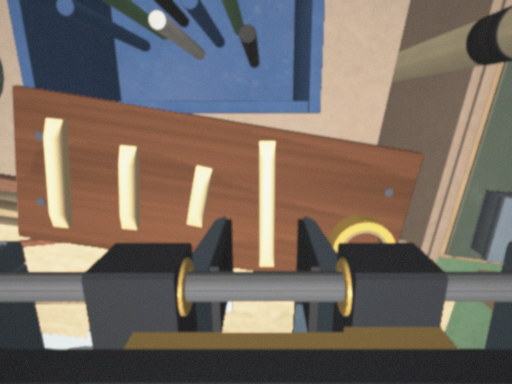

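The pencil lines are all within 1 mm of where they should be. The brace at (267,205) sits centred between the fingers. I'll descend, grip and lift.

jog_arm(deltas=[[[0, -1, -15, 0, 0, -0.6, 36], [0, 0, -20, 0, 0, 0, 36], [0, 0, -20, 0, 0, 0, 36], [0, 0, -14, 0, 0, 0, 36], [0, 0, -8, 0, 0, 0, 36], [0, 0, 0, 0, 0, 0, 36], [0, 0, 0, 0, 0, 0, 0], [0, 0, 0, 0, 0, 0, 0], [0, 0, 0, 0, 0, 0, 0], [0, 0, 0, 0, 0, 0, 0]]], force=15)

```text
t: 5.2
ee_pos: [0.4206, -0.2094, 0.1674]
eef_rot: [0.998, 0.064, 0.0, 0.0]
contact_force: [-0.2, -0.2, 1.1]
grip_width: 0.012
```

jog_arm(deltas=[[[0, 0, 0, 0, 0, 0, 0], [0, 0, 0, 0, 0, 0, 0], [0, 0, 5, 0, 0, 0, 0], [0, 0, 10, 0, 0, 0, 0], [0, 0, 10, 0, 0, 0, 0], [0, 0, 10, 0, 0, 0, 0], [0, 0, 10, 0, 0, 0, 0], [0, 0, 5, 0, 0, 0, 0], [0, 0, 0, 0, 0, 0, 0], [0, 0, 0, 0, 0, 0, 0]]])

```text
t: 6.2
ee_pos: [0.4202, -0.2092, 0.2168]
eef_rot: [0.998, 0.064, -0.0, -0.0]
contact_force: [0.1, 0.5, -0.4]
grip_width: 0.0118
```

Run:
```python
from yaw import *
st(); grab('wrist','w3')
```

```text
t 6.2 tcp [ 420.2 -209.2  216.8] yaw -82.7 F [ 0.1  0.5 -0.4] w 11.8
```

View pics/w3.png

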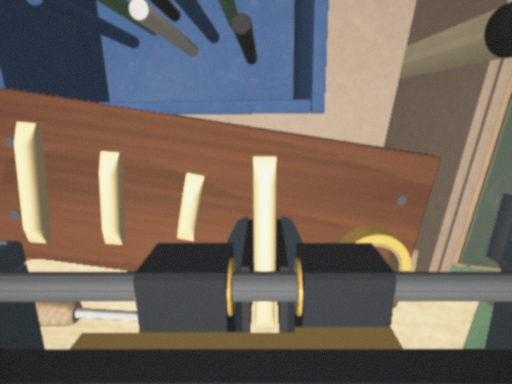

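Brace 4 is held level between the pads at (264,235). I'll carry it to line_4.

jog_arm(deltas=[[[12.7, 36.5, 0, 0, 0, 6.54, 0], [12.7, 36.5, 0, 0, 0, 6.54, 0], [12.7, 36.5, 0, 0, 0, 6.54, 0], [12.7, 36.5, 0, 0, 0, 6.54, 0], [12.7, 36.5, 0, 0, 0, 6.54, 0], [12.7, 36.5, 0, 0, 0, 6.54, 0], [12.7, 36.5, 0, 0, 0, 6.54, 0], [12.7, 36.5, 0, 0, 0, 6.54, 0], [12.7, 36.5, 0, 0, 0, 6.54, 0], [12.7, 36.5, 0, 0, 0, 6.54, 0]]])

```text
t: 7.25
ee_pos: [0.5474, 0.1573, 0.2162]
eef_rot: [0.804, 0.595, -0.001, -0.0]
contact_force: [0.9, 0.8, -0.7]
grip_width: 0.012
```

jog_arm(deltas=[[[0, 0, 0, 0, 0, 0, 0], [0, 0, -15, 0, 0, 0, 0], [0, 0, -20, 0, 0, 0, 0], [0, 0, -20, 0, 0, 0, 0], [0, 0, -15, 0, 0, 0, 0], [0, 0, -10, 0, 0, 0, 0], [0, 0, -10, 0, 0, 0, 0], [0, 0, 0, 0, 0, 0, 0], [0, 0, 0, 0, 0, 0, 0], [0, 0, 0, 0, 0, 0, 0]]])

```text
t: 8.25
ee_pos: [0.5479, 0.1558, 0.1277]
eef_rot: [0.805, 0.593, 0.001, 0.0]
contact_force: [-0.6, -0.4, -0.2]
grip_width: 0.0118
```

Run:
```python
from yaw import *
st(); grab('wrist','w4')
```

```text
t 8.25 tcp [547.9 155.8 127.7] yaw -17.3 F [-0.6 -0.4 -0.2] w 11.8
```

View pics/w4.png

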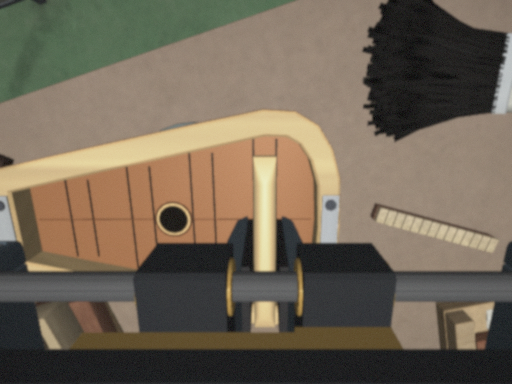

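Brace 4 hangs over its own place, lined up with the pencil pair. I'll lower it, release and lift clear.

jog_arm(deltas=[[[0, 0, -15, 0, 0, 0, 0], [0, 0, -12, 0, 0, 0, 0], [0, 0, -8, 0, 0, 0, 0], [0, 0, -4, 0, 0, 0, 0], [0, 0, -2, 0, 0, 0, 0], [0, 0, 0, 0, 0, 0, 0], [0, 0, 0, 0, 0, 0, 0], [0, 0, 0, 0, 0, 0, 0], [0, 0, 0, 0, 0, 0, 0], [0, 0, 0, 0, 0, 0, 0]]])

```text
t: 9.3
ee_pos: [0.5476, 0.1558, 0.0864]
eef_rot: [0.805, 0.593, 0.0, 0.0]
contact_force: [-0.1, -0.3, 5.4]
grip_width: 0.0116
```

jog_arm(deltas=[[[0, 0, 0, 0, 0, 0, 24], [0, 0, 0, 0, 0, 0, 24], [0, 0, 0, 0, 0, 0, 24], [0, 0, 0, 0, 0, 0, 24], [0, 0, 10, 0, 0, 0, 24], [0, 0, 20, 0, 0, 0, 24], [0, 0, 40, 0, 0, 0, 24], [0, 0, 40, 0, 0, 0, 24], [0, 0, 20, 0, 0, 0, 24], [0, 0, 0, 0, 0, 0, 24]]])

```text
t: 10.3
ee_pos: [0.5494, 0.1563, 0.2203]
eef_rot: [0.805, 0.593, 0.004, 0.002]
contact_force: [0.9, 0.3, -0.7]
grip_width: 0.0239
```

Run:
```python
from yaw import *
st(); p,d,ci=grab('wrist','w5')
cv2.imwrite('pics/w5.png',p[:260,:,::-1])
```

```text
t 10.3 tcp [549.4 156.3 220.3] yaw -17.3 F [ 0.9  0.3 -0.7] w 23.9
```

View pics/w5.png

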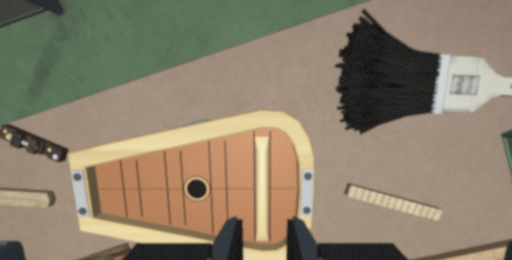

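Brace 4 lies flat on its place at (262,187). Now brace 3 at (423.4,-48).

jog_arm(deltas=[[[-12.4, -20.4, 0, 0, 0, -7.1, 36], [-12.4, -20.4, 0, 0, 0, -7.1, 36], [-12.4, -20.4, 0, 0, 0, -7.1, 36], [-12.4, -20.4, 0, 0, 0, -7.1, 36], [-12.4, -20.4, 0, 0, 0, -7.1, 36], [-12.4, -20.4, 0, 0, 0, -7.1, 36], [-12.4, -20.4, 0, 0, 0, -7.1, 36], [-12.4, -20.4, 0, 0, 0, -7.1, 36], [-12.4, -20.4, 0, 0, 0, -7.1, 36], [-12.4, -20.4, 0, 0, 0, -7.1, 36]]])

```text
t: 11.35
ee_pos: [0.4216, -0.0488, 0.2143]
eef_rot: [1.0, 0.012, -0.002, -0.0]
contact_force: [-0.2, 0.1, -0.3]
grip_width: 0.0358
```

jog_arm(deltas=[[[0, 0, 0, 0, 0, 0, 36], [0, 0, 0, 0, 0, 0, 36], [0, 0, 0, 0, 0, 0, 36], [0, 0, 0, 0, 0, 0, 36], [0, 0, 0, 0, 0, 0, 36], [0, 0, 0, 0, 0, 0, 36], [0, 0, 0, 0, 0, 0, 36], [0, 0, 0, 0, 0, 0, 36], [0, 0, 0, 0, 0, 0, 36], [0, 0, 0, 0, 0, 0, 36]]])

```text
t: 12.35
ee_pos: [0.4234, -0.0483, 0.216]
eef_rot: [1.0, 0.015, 0.0, 0.0]
contact_force: [-0.8, -0.9, -0.3]
grip_width: 0.0359
```

Run:
```python
from yaw import *
st(); p,d,ci=grab('wrist','w6')
cv2.imwrite('pics/w6.png',p[:300,:,::-1])
```

```text
t 12.35 tcp [423.4 -48.3 216. ] yaw -88.3 F [-0.8 -0.9 -0.3] w 35.9
```

View pics/w6.png

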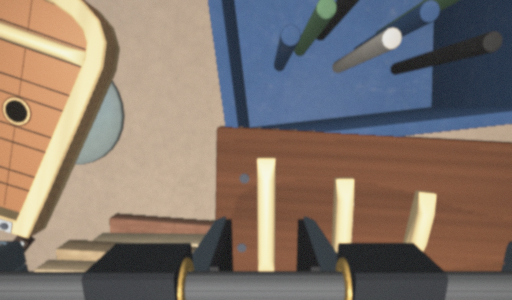

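Brace 3 is centred between the fingers at (266,215). I'll pick it up.

jog_arm(deltas=[[[0, 0, -15, 0, 0, 0, 36], [0, 0, -15, 0, 0, 0, 36], [0, 0, -12, 0, 0, 0, 36], [0, 0, -5, 0, 0, 0, 36], [0, 0, -2, 0, 0, 0, 36], [0, 0, 0, 0, 0, 0, 36], [0, 0, 0, 0, 0, 0, 0], [0, 0, 0, 0, 0, 0, 0], [0, 0, 0, 0, 0, 0, 0], [0, 0, 0, 0, 0, 0, 0]]])

```text
t: 13.4
ee_pos: [0.4236, -0.0483, 0.1673]
eef_rot: [1.0, 0.015, 0.0, 0.0]
contact_force: [-0.2, -0.1, 1.3]
grip_width: 0.012
```

jog_arm(deltas=[[[0, 0, 0, 0, 0, 0, 0], [0, 0, 5, 0, 0, 0, 0], [0, 0, 15, 0, 0, 0, 0], [0, 0, 15, 0, 0, 0, 0], [0, 0, 15, 0, 0, 0, 0], [0, 0, 0, 0, 0, 0, 0], [10, 27, 0, 0, 0, 8.5, 0], [10, 27, 0, 0, 0, 8.5, 0], [10, 27, 0, 0, 0, 8.5, 0], [10, 27, 0, 0, 0, 8.5, 0]]])

```text
t: 14.4
ee_pos: [0.4632, 0.0607, 0.2162]
eef_rot: [0.951, 0.309, -0.001, -0.0]
contact_force: [-0.2, -0.2, -0.2]
grip_width: 0.0117
```

jog_arm(deltas=[[[11, 27, 0, 0, 0, 8.5, 0], [11, 27, 0, 0, 0, 8.5, 0], [11, 27, 0, 0, 0, 8.5, 0], [11, 27.8, 0, 0, 0, 8.5, 0], [0, 0, 0, 0, 0, 3, 0], [0, 0, -20, 0, 0, 0, 0], [0, 0, -30, 0, 0, 0, 0], [0, 0, -25, 0, 0, 0, 0], [0, 0, -15, 0, 0, 0, 0], [0, 0, 0, 0, 0, 0, 0]]])

```text
t: 15.4
ee_pos: [0.5052, 0.1679, 0.124]
eef_rot: [0.805, 0.593, -0.003, -0.001]
contact_force: [0.4, 0.0, -0.3]
grip_width: 0.0122
```

Run:
```python
from yaw import *
st(); p,d,ci=grab('wrist','w7')
cv2.imwrite('pics/w7.png',p[:330,:,::-1])
```

```text
t 15.4 tcp [505.2 167.9 124. ] yaw -17.3 F [ 0.4  0.  -0.3] w 12.2
```

View pics/w7.png

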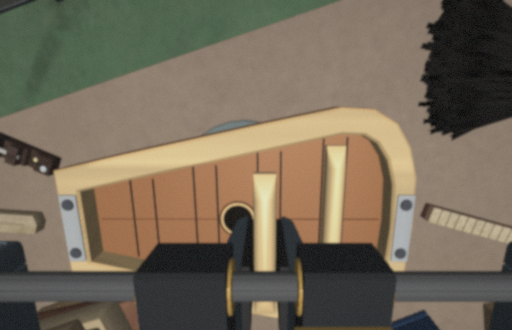

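Brace 3 hangs between its pencil lines, with brace 4 undisturbed at (335,195). Lower and release, then on to brace 2.

jog_arm(deltas=[[[0, 0, -10, 0, 0, 0, 0], [0, 0, -14, 0, 0, 0, 0], [0, 0, -10, 0, 0, 0, 0], [0, 0, -4, 0, 0, 0, 0], [0, 0, -2, 0, 0, 0, 0], [0, 0, 0, 0, 0, 0, 0], [0, 0, 0, 0, 0, 0, 0], [0, 0, 0, 0, 0, 0, 0], [0, 0, 0, 0, 0, 0, 0], [0, 0, 0, 0, 0, 0, 0]]])

```text
t: 16.45
ee_pos: [0.5075, 0.1686, 0.0872]
eef_rot: [0.805, 0.593, 0.0, 0.0]
contact_force: [0.6, 0.1, 0.5]
grip_width: 0.012
```

jog_arm(deltas=[[[0, 0, 0, 0, 0, 0, 24], [0, 0, 0, 0, 0, 0, 24], [0, 0, 0, 0, 0, 0, 24], [0, 0, 0, 0, 0, 0, 24], [0, 0, 10, 0, 0, 0, 24], [0, 0, 20, 0, 0, 0, 24], [0, 0, 40, 0, 0, 0, 24], [0, 0, 40, 0, 0, 0, 24], [0, 0, 20, 0, 0, 0, 24], [0, 0, 0, 0, 0, 0, 24]]])

```text
t: 17.45
ee_pos: [0.5094, 0.1692, 0.2212]
eef_rot: [0.805, 0.593, 0.004, 0.001]
contact_force: [0.5, -0.9, -0.6]
grip_width: 0.024
```

Run:
```python
from yaw import *
st()
```

```text
t 17.45 tcp [509.4 169.2 221.2] yaw -17.3 F [ 0.5 -0.9 -0.6] w 24.0
```

jog_arm(deltas=[[[-8.7, -27, 0, 0, 0, -7, 36], [-8.7, -27, 0, 0, 0, -7, 36], [-8.7, -27, 0, 0, 0, -7, 36], [-8.7, -27, 0, 0, 0, -7, 36], [-8.7, -27, 0, 0, 0, -7, 36], [-8.7, -27, 0, 0, 0, -7, 36], [-8.7, -27, 0, 0, 0, -7, 36], [-8.7, -27, 0, 0, 0, -7, 36], [-8.7, -27, 0, 0, 0, -7, 36], [-8.7, -27.5, 0, 0, 0, -7.2, 36]]])

```text
t: 18.45
ee_pos: [0.4191, -0.1027, 0.2159]
eef_rot: [1.0, 0.019, -0.001, -0.0]
contact_force: [0.5, -0.1, 1.0]
grip_width: 0.0361
```

jog_arm(deltas=[[[0, 0, 0, 0, 0, 0, 36], [0, 0, 0, 0, 0, 0, 36], [0, 0, 0, 0, 0, 0, 36], [0, 0, 0, 0, 0, 0, 36], [0, 0, 0, 0, 0, 0, 36], [0, 0, 0, 0, 0, 0, 36], [0, 0, 0, 0, 0, 0, 36], [0, 0, 0, 0, 0, 0, 36], [0, 0, 0, 0, 0, 0, 36], [0, 0, 0, 0, 0, 0, 36]]])

```text
t: 19.45
ee_pos: [0.4204, -0.102, 0.217]
eef_rot: [1.0, 0.022, 0.0, 0.0]
contact_force: [0.0, -0.3, 0.2]
grip_width: 0.0361
```

Run:
```python
from yaw import *
st(); p,d,ci=grab('wrist','w8')
cv2.imwrite('pics/w8.png',p[:300,:,::-1])
```

```text
t 19.45 tcp [ 420.4 -102.   217. ] yaw -87.5 F [ 0.  -0.3  0.2] w 36.1
```

View pics/w8.png

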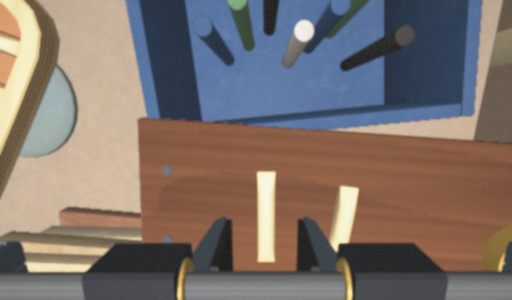

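Brace 2 is centred at (266,217). Pick it up and carry it to line_2 (467.5, 181).

jog_arm(deltas=[[[0, 0, -15, 0, 0, 0, 36], [0, 0, -15, 0, 0, 0, 36], [0, 0, -12, 0, 0, 0, 36], [0, 0, -6, 0, 0, 0, 36], [0, 0, -2, 0, 0, 0, 36], [0, 0, 0, 0, 0, 0, 36], [0, 0, 0, 0, 0, 0, 0], [0, 0, 0, 0, 0, 0, 0], [0, 0, 0, 0, 0, 0, 0], [0, 0, 0, 0, 0, 0, 0]]])

```text
t: 20.5
ee_pos: [0.4206, -0.102, 0.1673]
eef_rot: [1.0, 0.022, 0.0, 0.0]
contact_force: [-0.3, 1.5, 0.8]
grip_width: 0.012
```

jog_arm(deltas=[[[0, 0, 0, 0, 0, 0, 0], [0, 0, 5, 0, 0, 0, 0], [0, 0, 15, 0, 0, 0, 0], [0, 0, 15, 0, 0, 0, 0], [0, 0, 15, 0, 0, 0, 0], [0, 0, 0, 0, 0, 0, 0], [6, 35, 0, 0, 0, 8.5, 0], [6, 35, 0, 0, 0, 8.5, 0], [6, 35, 0, 0, 0, 8.5, 0], [6, 35, 0, 0, 0, 8.5, 0]]])

```text
t: 21.5
ee_pos: [0.444, 0.0393, 0.2163]
eef_rot: [0.949, 0.316, -0.0, -0.0]
contact_force: [-0.3, -1.0, -0.1]
grip_width: 0.0118
```

jog_arm(deltas=[[[6, 36, 0, 0, 0, 8.5, 0], [6, 36, 0, 0, 0, 8.5, 0], [6, 36, 0, 0, 0, 8.5, 0], [5, 35, 0, 0, 0, 8.5, 0], [0, 0, 0, 0, 0, 2.2, 0], [0, 0, -20, 0, 0, 0, 0], [0, 0, -30, 0, 0, 0, 0], [0, 0, -25, 0, 0, 0, 0], [0, 0, -15, 0, 0, 0, 0], [0, 0, 0, 0, 0, 0, 0]]])

```text
t: 22.5
ee_pos: [0.4653, 0.1803, 0.1242]
eef_rot: [0.805, 0.593, -0.003, -0.001]
contact_force: [-0.1, 0.1, -0.8]
grip_width: 0.0117
```

Run:
```python
from yaw import *
st(); p,d,ci=grab('wrist','w9')
cv2.imwrite('pics/w9.png',p[:330,:,::-1])
```

```text
t 22.5 tcp [465.3 180.3 124.2] yaw -17.3 F [-0.1  0.1 -0.8] w 11.7
```

View pics/w9.png

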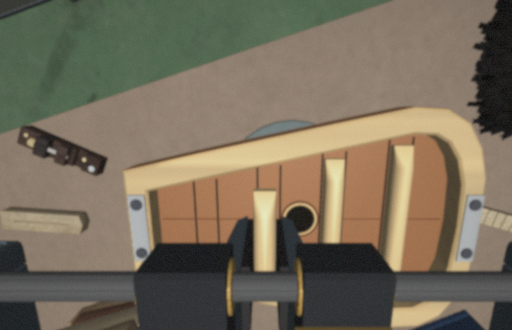

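Braces 3 and 4 lie in place at (333,200) and (400,190), and brace 2 hangs between its lines. Lower and release, then on to brace 1.

jog_arm(deltas=[[[0, 0, -10, 0, 0, 0, 0], [0, 0, -14, 0, 0, 0, 0], [0, 0, -10, 0, 0, 0, 0], [0, 0, -4, 0, 0, 0, 0], [0, 0, -2, 0, 0, 0, 0], [0, 0, 0, 0, 0, 0, 0], [0, 0, 0, 0, 0, 0, 0], [0, 0, 0, 0, 0, 0, 0], [0, 0, 0, 0, 0, 0, 0], [0, 0, 0, 0, 0, 0, 0]]])

```text
t: 23.55
ee_pos: [0.4675, 0.1811, 0.0872]
eef_rot: [0.805, 0.593, 0.0, 0.0]
contact_force: [-0.8, -0.1, 0.1]
grip_width: 0.012
```

jog_arm(deltas=[[[0, 0, 0, 0, 0, 0, 24], [0, 0, 0, 0, 0, 0, 24], [0, 0, 0, 0, 0, 0, 24], [0, 0, 0, 0, 0, 0, 24], [0, 0, 10, 0, 0, 0, 24], [0, 0, 20, 0, 0, 0, 24], [0, 0, 40, 0, 0, 0, 24], [0, 0, 40, 0, 0, 0, 24], [0, 0, 20, 0, 0, 0, 24], [0, 0, 0, 0, 0, 0, 24]]])

```text
t: 24.55
ee_pos: [0.4693, 0.1817, 0.221]
eef_rot: [0.805, 0.593, 0.004, 0.001]
contact_force: [-0.5, 0.6, -0.1]
grip_width: 0.0239
```

jog_arm(deltas=[[[-4.6, -33.7, 0, 0, 0, -7.6, 36], [-4.6, -33.7, 0, 0, 0, -7.6, 36], [-4.6, -33.7, 0, 0, 0, -7.6, 36], [-4.6, -33.7, 0, 0, 0, -7.6, 36], [-4.6, -33.7, 0, 0, 0, -7.6, 36], [-4.6, -33.7, 0, 0, 0, -7.6, 36], [-4.6, -33.7, 0, 0, 0, -7.6, 36], [-4.6, -33.7, 0, 0, 0, -7.6, 36], [-4.6, -33.7, 0, 0, 0, -7.6, 36], [-4.6, -33.7, 0, 0, 0, -7.6, 36]]])

```text
t: 25.55
ee_pos: [0.4202, -0.157, 0.2159]
eef_rot: [1.0, -0.032, -0.001, -0.0]
contact_force: [0.3, -0.8, 0.4]
grip_width: 0.0358
```

jog_arm(deltas=[[[0, 0, 0, 0, 0, 0, 36], [0, 0, 0, 0, 0, 0, 36], [0, 0, 0, 0, 0, 0, 36], [0, 0, 0, 0, 0, 0, 36], [0, 0, 0, 0, 0, 0, 36], [0, 0, 0, 0, 0, 0, 36], [0, 0, 0, 0, 0, 0, 36], [0, 0, 0, 0, 0, 0, 36], [0, 0, 0, 0, 0, 0, 36], [0, 0, 0, 0, 0, 0, 36]]])

```text
t: 26.55
ee_pos: [0.4214, -0.156, 0.217]
eef_rot: [1.0, -0.029, 0.0, 0.0]
contact_force: [0.2, 0.1, 0.3]
grip_width: 0.0358
```

Run:
```python
from yaw import *
st(); p,d,ci=grab('wrist','w10')
cv2.imwrite('pics/w10.png',p[:300,:,::-1])
```

```text
t 26.55 tcp [ 421.4 -156.   217. ] yaw -93.3 F [0.2 0.1 0.3] w 35.8
```

View pics/w10.png

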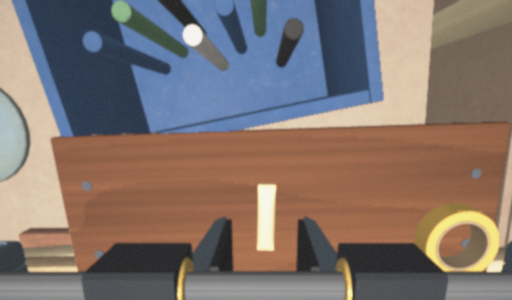

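Brace 1 is centred at (266,217). Pick it up and carry it to line_1 (427.4, 193.4).

jog_arm(deltas=[[[0, 0, -15, 0, 0, 0, 36], [0, 0, -15, 0, 0, 0, 36], [0, 0, -12, 0, 0, 0, 36], [0, 0, -6, 0, 0, 0, 36], [0, 0, -2, 0, 0, 0, 36], [0, 0, 0, 0, 0, 0, 36], [0, 0, 0, 0, 0, 0, 0], [0, 0, 0, 0, 0, 0, 0], [0, 0, 0, 0, 0, 0, 0], [0, 0, 0, 0, 0, 0, 0]]])

```text
t: 27.6
ee_pos: [0.4216, -0.156, 0.1673]
eef_rot: [1.0, -0.029, 0.0, 0.0]
contact_force: [0.2, -0.5, 1.4]
grip_width: 0.0121
```

jog_arm(deltas=[[[0, 0, 0, 0, 0, 0, 0], [0, 0, 5, 0, 0, 0, 0], [0, 0, 15, 0, 0, 0, 0], [0, 0, 15, 0, 0, 0, 0], [0, 0, 15, 0, 0, 0, 0], [0, 0, 0, 0, 0, 0, 0], [1, 39, 0, 0, 0, 8.5, 0], [1, 39, 0, 0, 0, 8.5, 0], [1, 39, 0, 0, 0, 8.5, 0], [1, 39, 0, 0, 0, 8.5, 0]]])

```text
t: 28.6
ee_pos: [0.4248, 0.0014, 0.2163]
eef_rot: [0.964, 0.267, -0.0, -0.0]
contact_force: [-0.3, 0.7, -0.7]
grip_width: 0.0119
```

jog_arm(deltas=[[[1, 39, 0, 0, 0, 8.5, 0], [1, 39, 0, 0, 0, 8.5, 0], [0, 39, 0, 0, 0, 8.5, 0], [0, 39, 0, 0, 0, 8.5, 0], [0, 37.4, 0, 0, 0, 8, 0], [0, 0, -20, 0, 0, 0, 0], [0, 0, -30, 0, 0, 0, 0], [0, 0, -25, 0, 0, 0, 0], [0, 0, -15, 0, 0, 0, 0], [0, 0, 0, 0, 0, 0, 0]]])

```text
t: 29.6
ee_pos: [0.4253, 0.1926, 0.1243]
eef_rot: [0.805, 0.593, -0.003, -0.001]
contact_force: [0.0, -0.1, -0.3]
grip_width: 0.0117
```

Run:
```python
from yaw import *
st(); p,d,ci=grab('wrist','w11')
cv2.imwrite('pics/w11.png',p[:330,:,::-1])
```

```text
t 29.6 tcp [425.3 192.6 124.3] yaw -17.3 F [ 0.  -0.1 -0.3] w 11.7
```

View pics/w11.png

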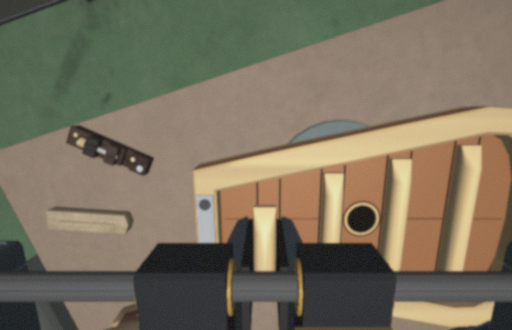

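All four are aligned. Lower and release brace 1, then lift and back away for the final check.

jog_arm(deltas=[[[0, 0, -10, 0, 0, 0, 0], [0, 0, -14, 0, 0, 0, 0], [0, 0, -10, 0, 0, 0, 0], [0, 0, -4, 0, 0, 0, 0], [0, 0, -2, 0, 0, 0, 0], [0, 0, 0, 0, 0, 0, 0], [0, 0, 0, 0, 0, 0, 0], [0, 0, 0, 0, 0, 0, 0], [0, 0, 0, 0, 0, 0, 0], [0, 0, 0, 0, 0, 0, 0]]])

```text
t: 30.65
ee_pos: [0.4275, 0.1935, 0.0872]
eef_rot: [0.805, 0.593, 0.0, 0.0]
contact_force: [0.9, -0.3, -0.7]
grip_width: 0.012
```

jog_arm(deltas=[[[0, 0, 0, 0, 0, 0, 24], [0, 0, 0, 0, 0, 0, 24], [0, 0, 0, 0, 0, 0, 24], [0, 0, 0, 0, 0, 0, 24], [0, 0, 10, 0, 0, 0, 24], [0, 0, 20, 0, 0, 0, 24], [0, 0, 40, 0, 0, 0, 24], [0, 0, 40, 0, 0, 0, 24], [0, 0, 40, 0, 0, 0, 24], [0, 0, 20, 0, 0, 0, 24]]])

```text
t: 31.65
ee_pos: [0.4286, 0.194, 0.2615]
eef_rot: [0.805, 0.593, 0.003, 0.001]
contact_force: [-0.1, -0.6, -0.0]
grip_width: 0.0234
```

jog_arm(deltas=[[[0, -30, 0, 0, 0, 0, 24], [0, -30, 0, 0, 0, 0, 24], [0, -30, 0, 0, 0, 0, 24], [0, -30, 0, 0, 0, 0, 24], [0, -30, 0, 0, 0, 0, 24], [0, -30, 0, 0, 0, 0, 24], [0, -30, 0, 0, 0, 0, 24], [0, 0, 0, 0, 0, 0, 24], [0, 0, 0, 0, 0, 0, 24], [0, 0, 0, 0, 0, 0, 24]]])

```text
t: 32.65
ee_pos: [0.4274, -0.0159, 0.2573]
eef_rot: [0.805, 0.593, 0.0, -0.0]
contact_force: [0.2, -0.2, -0.3]
grip_width: 0.0238
```

Run:
```python
from yaw import *
st()
p,d,f=grab('top'); P=cloud(d,f); hsv=cv2.cvtColor(p,cv2.COLOR_RGB2HSV)
O=np.array([487.5,174.7]);a=np.radians(-17.3);e=np.array([np.cos(a),np.sin(a)]);nn=np.array([-e[1],e[0]])
W=P[...,:2]*1000-O; X,Y,Z=W@e,W@nn,P[...,2]
half=31+(X+63)*27/126-2
m=((np.abs(X)<85)&(np.abs(Y)<half)&(hsv[...,1]<97)&(hsv[...,2]>150)).astype(np.uint8)
n,l,s,c=cv2.connectedComponentsWithStats(m)
for i in range(1,n):
    if s[i,4]<40: continue
    ct=cv2.findContours((l==i).astype(np.uint8),0,2)[0][0][:,0].astype(float)
    w=ray(f,ct,.091)[:,:2]*1000-O; r=cv2.minAreaRect(np.c_[w@e,w@nn].astype(np.float32)); print(s[i,4],np.round(r[0],1),np.round(r[1],1),round(r[2],1),'top z',np.median(Z[l==i]).round(4))
cv2.imwrite('pics/end.png',cv2.resize(p[140:260,125:360],None,fx=3.4,fy=3.4,interpolation=2)[:,:,::-1])
```

```text
t 32.65 tcp [427.4 -15.9 257.3] yaw -17.3 F [ 0.2 -0.2 -0.3] w 23.8
143 [63.3  0.5] [ 10.7 100.2] 0.5 top z 0.0959
119 [21.1  0.8] [82.   9.9] 89.4 top z 0.0963
98 [-21.7   0.3] [64.1  9.1] 89.9 top z 0.0965
74 [-62.2   0.3] [11.6 45.7] 1.3 top z 0.0958
```

View pics/end.png

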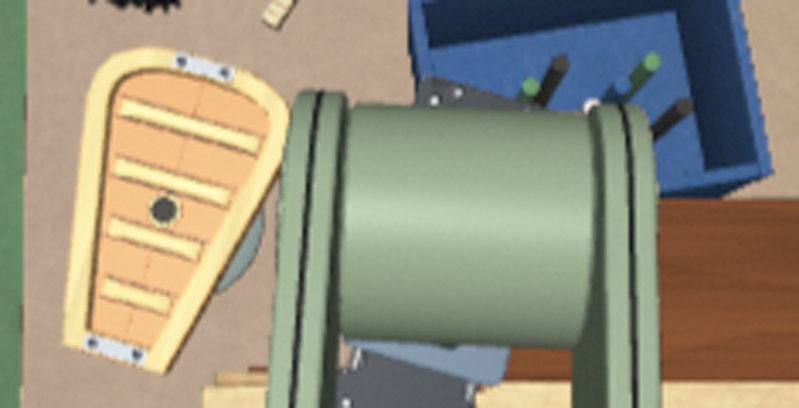

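The final crop shows all four braces on their places, from shortest at the neck (136,295) to longest at the wide end (190,125). The measured centres and angles agree.

```bash
python3 -c "
from workcell import order; print(order.finish_job())"
```

```text
the job is handed in; nothing more can be done
None
```

All four braces are laid on their pencilled places in order of length, shortest at the neck and longest at the wide end. They are released, and I handed the job in at about 33 s of the 104 s allowed.

- **Position:** in the last top-camera check, each brace centre was within about 1 mm of its place (limit 12 mm).
- **Angle:** each brace was within about 1.5° of its pencil lines (limit 0.2 rad, about 11°).
- **Height:** the visible tops read about 96 mm above the cart. Foot-down braces on the riser read 10–12 mm above its top, so this fits braces lying flat on the 84 mm board. I did not measure tilt separately.
- **Force:** the highest wrist force at the end of any move was about 5 N.
- **Disagreements:** the two camera estimates of the mould position differed by about 1.5 mm. I used a value between them, and a check of the pencil lines agreed to within 1 mm. No check failed.

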